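# Lay the red-capped sample tube in the label reader

## Robot

A 6-joint arm with a two-finger parallel gripper is mounted at the origin on a cart in front of the work surface, level with it; the furniture and walls round the work are solid. World frame = base frame: x ahead of the robot, y to its left, z up, the work surface at z = 0. Lengths are in m, angles in rad, forces in N, time in s.
With the tool pointing down it reaches from about 0.35 to 0.975 m from the base axis. Payload 4.9 kg.
Tool frame: the origin (TCP) lies at the very end of the fingers, on their centre line; the grasp point (between the pads) lies 19 mm behind it (ctrl.grip_point_offset is the distance from the TCP to the grasp point, in m); z points along the fingers, y is the line along which they close (so a half turn about z gives the same grasp; the last joint's range is limited). The gripper opens to 85 mm and grips with 20 to 120 N. Pads are 22 mm wide; open, the fingers measure 114 mm over their backs; the gripper's body (76 mm by 85 mm) begins 54 mm behind the grasp point. The pads swing forward as they close: fully open they stand 13 mm farther back than shut.
Start: joints at [1.193, 0.053, 1.613, -0, 1.476, -0.119], TCP at [0.16, 0.604, 0.231] pointing down, gripper open.
Joint ranges: [-3.01, 3.01], [-1.01, 2.22], [0.06, 2.58], [-1.02, 4.17], [0.09, 2.62], [-3.14, 3.14]. Speed limits (rad/s): [2.57, 2.57, 3.14, 3.14, 3.14, 3.14].

## Interface

Orientations are given as a rotation vector (axis times angle).
In Python, from station import ctrl gives the robot as it stands.
- The arm moves only by the tool send_rows, never from a script. Its argument "rows" is a list of rows, each a list of 3 entries, a list of its own where there are three numbers: the finger opening in cm, from 0 to 8.54, then the shift along the tool's x, y, z in cm, then the turn about the tool's z in degrees. A call has 1 to 10 rows; each row shifts and turns the commanded pose from where the row before left it, along the tool's axes as they then stand; what a row does not reach is not made up. A row lasts 1/8 s, in which the tool goes at most 62.5 mm and 10.7 degrees, less where a joint would pass 70% of its speed; a pose out of reach is approached as far as the arm can. A call with a gripper value outside its range is refused whole. The fingers move at their own pace and stop on an object; "newtons" is the grip in N (left out, the last holds). Time passes only in rows, so rows that do not move let the fingers close. It gives the time, the measured TCP pose, the force, the opening and the grip force at its end, in the units of the state.
- ctrl.get_obs(): the state, without advancing time (a new reading comes with each control period).
- ctrl.get_image(name): name is "side" or "top"; returns a dict with "frame" (480x640x3 uint8, red, green, blue), "range_z" (480x640 float32, m along the optical axis (not along the pixel's ray), 0 where there is no reading), "fx", "fy", "cx", "cy" (pixels), "cam_to_world" (4x4, takes a point from camera to world coordinates). Camera axes: x right, y down, z forward; pixel columns grow to the right and rows downward; lengths in m; the calibration is good to about 2 mm. A picture is of the moment at which its call begins.
- ctrl.finish_job(): hands the job in; it is judged then, once.
The state is a dict: "t": time; "q": joint angles; "dq": joint speeds; "effort": joint torques, N m; "tool_pos": TCP position; "tool_rot": TCP orientation; "contact_force": force on the tool from outside, world axes, zero at the start; "wrist_torque": the same for the moment, N m; "opening": finger opening in m; "grip_force": force on a finger pad.
Only numpy, scipy, OpenCV 4.12 (cv2) and the standard library are available. Lean on these libraries where they do the work, as an engineer would, in place of code of your own. Each camera call takes 0.05 s, during which the arm holds its last target. There are 200 camera calls.

## Task

Three capped sample tubes are lying loose on the worktop, where they roll at a touch. Pick up the red-capped one and lower it, lying down, into the two yellow V rests of the label reader, centred over its scan window and in line with the rests; do not drop it in. Leave the green-capped and the blue-capped tube lying where they are.

Things in the scene. Friction and masses are not known exactly. Their poses are not given: they have to be found in the camera images.
- red_tube_center (a point): Centre of the red-capped sample tube, lying loose on its side, free to roll, about 12 g: a clear round tube 92 mm long, body 16 mm in diameter, the cap the last 20 mm and 19 mm in diameter. The point is on the axis, half-way along, 9 mm above the worktop at the start (cap from 26 mm on). x runs along the tube to the cap (yaw = where it points); y and z turn as it rolls.
- green_tube_center (a point): The centre of the green-capped sample tube, same size and axes as the red one, also lying loose on the worktop. To be left alone.
- blue_tube_center (a point): The centre of the blue-capped sample tube, same size and axes as the red one, also lying loose on the worktop. To be left alone.
- reader_seat (a point): Where the tube's centre comes to lie, 52 mm up: midway between the two yellow V rests of the fixed label reader, a white housing 130 (x) by 110 mm, grey top 28 mm up, black scan window. Rests at x = -30 and +30 mm, 10 mm thick, 50 mm free between them for fingers; each a 90 degree V, 37 mm across its top, bottom 40 mm up, top 58 mm up. x: the lying tube's line, cap either way; z up.
There are look-alikes about, which are no part of the job. Leave any brown look-alike of the part that bears red_tube_center alone.

How it is judged:
On the way:
1. the red-capped tube is brought down to the V rests while still held in the fingers: its centre within 25 mm of the seat sideways and less than 22 mm above it (horizontal distance between red_tube_center and reader_seat below 0.025 m and z of red_tube_center in the frame of reader_seat below 0.022 m and contact force between the fingers and red_tube above 0.3 N), for 0.1 s.
At the end, for the whole second after the job is handed in: The red-capped tube lies at rest in both V rests, released: its centre within 15 mm of the seat horizontally and 6 mm in height, its length within 10 degrees of the rests' line (either way round). The green-capped and the blue-capped tube are within 30 mm of where they started (horizontal distance between red_tube_center and reader_seat below 0.015 m and z of red_tube_center in the frame of reader_seat between -0.006 and 0.006 m and angle between the x axis of red_tube_center and the x axis of reader_seat, either way round below 0.175 rad and linear speed of red_tube below 0.02 m/s and contact force between the fingers and red_tube below 0.1 N and distance of each of green_tube_center, blue_tube_center from where it was at the start of the episode below 0.03 m); the robot touches nothing.
It also fails if it takes over 38 s, if anything falls off the work surface, if the arm or the gripper's body presses on something with over 40 N, if the wrist force passes 120 N, or if a joint passes its speed limit or range.

## Working session

There is one attempt and no reset: what is moved stays moved. The work goes in short steps, Python scripts to look and compute and a tool call to move; the robot and the scene stay as the last step left them, time stands still between calls to the robot, and variables do not carry over. Pictures are saved under pics/ and viewed, at most 10 in all, crops included, and the job is handed in when it is done.

Besides the shell and the picture viewer there is one more tool, called after "Emit:" by a JSON object that holds its "op" and its "data". send_rows: Moves the arm, as the interface text tells. Its arguments: {"type":"object","properties":{"rows":{"type":"array","items":{"type":"array"}},"newtons":{"type":"number"}},"required":["rows"]}

```bash
mkdir -p pics
cat > h.py <<'E'
import numpy as np, cv2, pickle
from station import ctrl
def snap(n,f):
    im=ctrl.get_image(n); cv2.imwrite(f'pics/{f}.png',im['frame'][:,:,::-1]); pickle.dump(im,open(f'pics/{f}.pkl','wb')); return im
def load(f): return pickle.load(open(f'pics/{f}.pkl','rb'))
def w(im,u,v,z=None):
    K=im['cam_to_world']; d=np.array([(u-im['cx'])/im['fx'],(v-im['cy'])/im['fy'],1.])
    r=K[:3,:3]@d; o=K[:3,3]
    s=im['range_z'][int(v),int(u)] if z is None else (z-o[2])/r[2]
    return o+s*r
def crop(f,g,u0,v0,u1,v1,k):
    c=cv2.imread(f'pics/{f}.png')[v0:v1,u0:u1]; cv2.imwrite(f'pics/{g}.png',cv2.resize(c,None,fx=k,fy=k,interpolation=cv2.INTER_CUBIC))
E
python3 - <<'E'
from h import *
a=snap('top','t0'); b=snap('side','s0'); print(a['cam_to_world'],b['cam_to_world'],ctrl.get_obs())
E
```

```text
[[ 0.02328086 -0.99621843  0.08370684  0.43971206]
 [-0.9997076  -0.02374597 -0.00456502  0.04923983]
 [ 0.00653546 -0.08357609 -0.99647997  1.09437451]
 [ 0.          0.          0.          1.        ]] [[ 0.86037577 -0.17442929  0.47888199  0.00358586]
 [-0.50958112 -0.31096811  0.802263   -0.81777148]
 [ 0.00897886 -0.93427686 -0.3564353   0.46122295]
 [ 0.          0.          0.          1.        ]] {'t': 0.1, 'q': array([ 1.19299913e+00,  5.33107364e-02,  1.61414450e+00,  2.78139690e-05,
        1.47595171e+00, -1.18996857e-01]), 'dq': array([ 0.00124943, -0.00106376, -0.0013865 , -0.00017928, -0.00023192,
        0.00059269]), 'effort': array([ 1.14427057e-03, -3.94905674e+01, -3.71363533e+01, -1.13977273e-04,
        3.91883572e-03, -1.44743780e-06]), 'tool_pos': array([0.15973871, 0.60367943, 0.23018088]), 'tool_rot': array([-4.05332040e-01, -3.11485663e+00,  2.75129701e-03]), 'contact_force': array([ 0.02131777,  0.93572966, -0.71346176]), 'wrist_torque': array([-0.02190992, -0.05612332, -0.03246303]), 'grip_force': 0.0, 'opening': 0.08554007760178148}
```

View pics/t0.png

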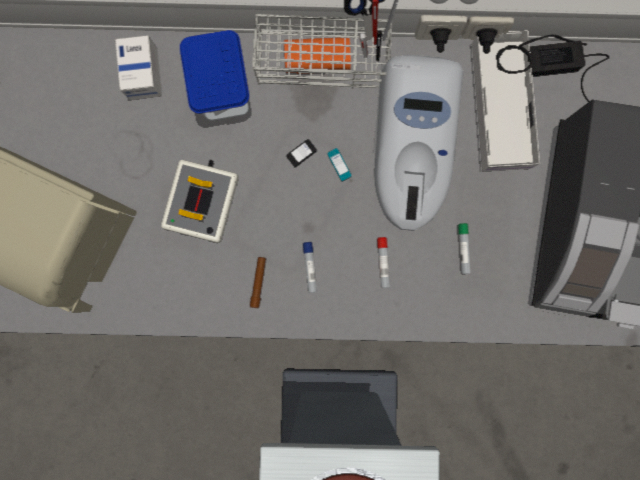

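View pics/s0.png

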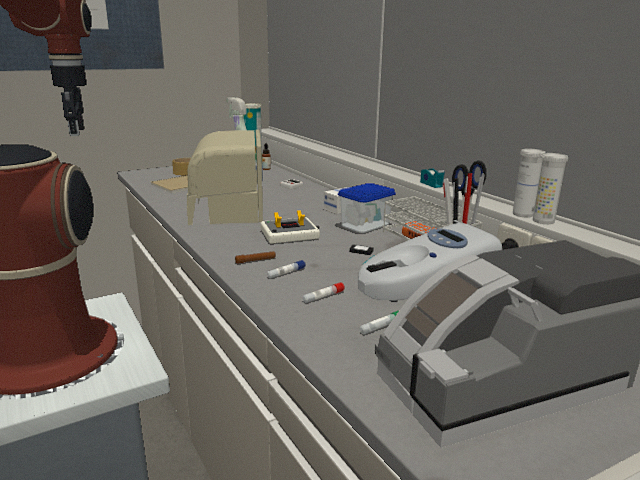

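Top view: the red-capped tube is at about (383,262), cap at (382,243) and end at (385,286). What could be mistaken for it: blue cap (309,266), green cap (463,248) and the brown stick (258,282). The reader is at (200,201), with its rests at (201,183) and (190,214). I choose (383,262).

Run:
```python
from h import *
a=cv2.imread('pics/t0.png')
c1=cv2.resize(a[225:300,340:420],None,fx=5,fy=5,interpolation=cv2.INTER_CUBIC)
c2=cv2.resize(a[155:245,160:240],None,fx=5,fy=5,interpolation=cv2.INTER_CUBIC)
o=np.zeros((450,800,3),np.uint8);o[:375,:400]=c1;o[:450,400:]=c2;cv2.imwrite('pics/c0.png',o)
```

```text
(no output)
```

View pics/c0.png

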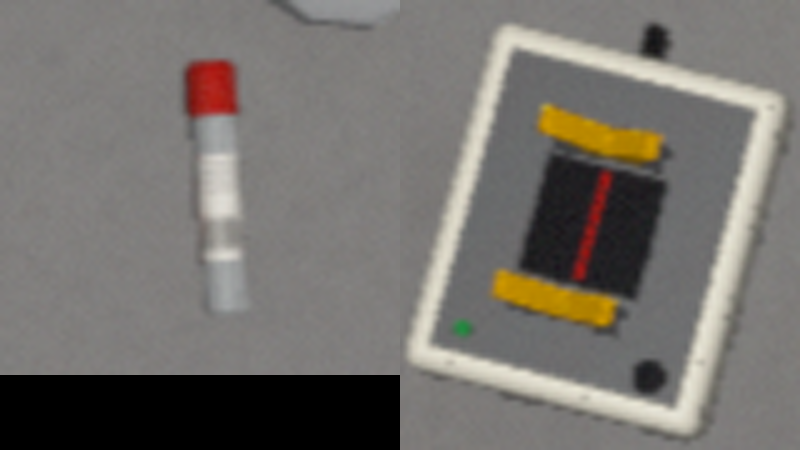

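The crop confirms the red cap, tube from (382.4,237.8) to (385.8,286.6). The rest midpoints are at (200,181.6) and (190.8,214.6).

```bash
cat >> h.py <<'E'
from scipy.spatial.transform import Rotation as R
def tool():
    o=ctrl.get_obs(); return np.array(o['tool_pos']),R.from_rotvec(o['tool_rot']),o
def go(goal,axis_yaw):
    "delta in tool axes (cm) and turn (deg) to get tool x along axis_yaw (mod 180)"
    p,r,o=tool(); M=r.as_matrix(); x=M[:,0]; y0=np.arctan2(x[1],x[0])
    d=(axis_yaw-y0+np.pi/2)%np.pi-np.pi/2
    print('t',o['t'],'tcp',p.round(4),'yaw',np.degrees(y0).round(2),'z',M[:,2].round(3),'q6',o['q'][5].round(3))
    print('world d',(np.array(goal)-p).round(4),'tool d cm',(100*M.T@(np.array(goal)-p)).round(2),'turn about tool z',np.degrees(-d).round(2))
E
python3 - <<'E'
from h import *
a=load('t0')
c=w(a,382.4,237.8,.012);e=w(a,385.8,286.6,.012);d=c-e;ty=np.arctan2(d[1],d[0]);tc=(c+e)/2
print('tube',c,e,tc,np.linalg.norm(d),np.degrees(ty))
A=w(a,200,181.6,.056);B=w(a,190.8,214.6,.056);d=A-B;ry=np.arctan2(d[1],d[0])
print('seat',A,B,(A+B)/2,np.linalg.norm(d),np.degrees(ry))
for u,v in((309,266),(463,248),(410,200),(395,226),(383,262)): print(w(a,u,v))
go([tc[0],tc[1],.1],ty); go([(A+B)[0]/2,(A+B)[1]/2,.15],ry)
E
```

```text
tube [ 0.52495509 -0.050702    0.012     ] [ 0.43702495 -0.05823101  0.012     ] [ 0.48099002 -0.0544665   0.012     ] 0.08825189247244343 4.894007135404659
seat [0.61244753 0.27398199 0.056     ] [0.55404444 0.28756326 0.056     ] [0.58324598 0.28077263 0.056     ] 0.05996142343694998 -13.091105642438594
[0.47066333 0.08075234 0.01694991]
[ 0.50959611 -0.19593088  0.01675244]
[ 0.5881263  -0.09309925  0.06139979]
[ 0.54847115 -0.07494132 -0.00305235]
[ 0.48088873 -0.05183167  0.01896631]
t 0.1 tcp [0.1597 0.6037 0.2302] yaw 165.17 z [-0.001 -0.002 -1.   ] q6 -0.119
world d [ 0.3213 -0.6581 -0.1302] tool d cm [-47.9  -55.38  13.11] turn about tool z -19.72
t 0.1 tcp [0.1597 0.6037 0.2302] yaw 165.17 z [-0.001 -0.002 -1.   ] q6 -0.119
world d [ 0.4235 -0.3229 -0.0802] tool d cm [-49.21 -20.36   8.04] turn about tool z -1.74
```

Emit:
{"op": "send_rows", "data": {"rows": [[8.5,[-3,-3.5,0],0],[6,[-4,-4.6,0],0],[4.5,[-4,-4.6,0],0],[4.5,[-4,-4.6,0],0],[4.5,[-4,-4.6,0],0],[4.5,[-4,-4.6,0],0],[4.5,[-4,-4.6,0],0],[4.5,[-4,-4.6,0],0],[4.5,[-4,-4.6,1],0],[4.5,[-4,-4.6,2],0]], "newtons": 20}}

```text
t: 1.35
tool_pos: [0.4224, 0.0697, 0.2023]
tool_rot: [0.406, 3.112, 0.001]
contact_force: [0.3, 0.2, 0.1]
opening: 0.0448
grip_force: 0.0
```

Emit:
{"op": "send_rows", "data": {"rows": [[4.5,[-4,-4.6,2],0],[4.5,[-3,-3.6,2],0],[4.5,[0,0,2],-10],[4.5,[0,0,2],-9.7],[4.5,[0,0,0],0],[4.5,[0,0,0],0]]}}

```text
t: 2.1
tool_pos: [0.4676, -0.024, 0.1229]
tool_rot: [-0.13, 3.138, -0.0]
contact_force: [0.1, 0.3, 0.1]
opening: 0.0449
grip_force: 0.0
```

Run:
```python
from h import *
go([.481,-.0545,.004],np.radians(4.9)); print(ctrl.get_obs()['opening'])
snap('side','s1'); crop('s1','s1c',260,200,460,350,4)
```

```text
t 2.1 tcp [ 0.4676 -0.024   0.1229] yaw -175.25 z [ 0.001 -0.    -1.   ] q6 -1.864
world d [ 0.0134 -0.0305 -0.1189] tool d cm [-1.07 -3.15 11.89] turn about tool z -0.15
0.044870774143353546
```

View pics/s1c.png

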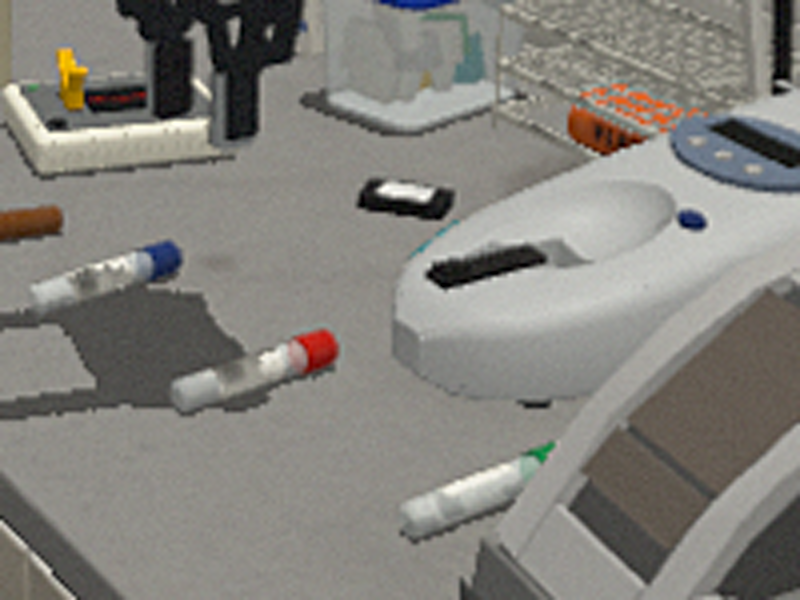

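The side crop shows the tube undisturbed: cap end at (341,287.5), bottom at (305.5,298.3) in full-frame pixels. The fingers stay clear above it.

Emit:
{"op": "send_rows", "data": {"rows": [[4.5,[-0.5,-1.5,2],0],[4.5,[-0.57,-1.65,2.5],0],[4.5,[0,0,1],0],[4.5,[0,0,0],0]]}}

```text
t: 2.65
tool_pos: [0.4804, -0.0541, 0.0673]
tool_rot: [0.133, -3.138, -0.001]
contact_force: [0.2, -0.8, -0.1]
opening: 0.0446
grip_force: 0.0
```

Run:
```python
from h import *
s=load('s0'); c=w(s,341.2,287.5,.009);e=w(s,305.5,298.3,.009);print(c,e,(c+e)/2,np.linalg.norm(c-e))
go([.481,-.0545,.004],np.radians(4.9))
snap('side','s2')
t=snap('top','t2')
a=cv2.imread('pics/t2.png');b=cv2.imread('pics/s2.png')
o=np.hstack([cv2.resize(x,(400,400),interpolation=cv2.INTER_CUBIC) for x in (a[210:310,330:430],b[240:320,290:370])]);cv2.imwrite('pics/c2.png',o)
```

```text
[ 0.52282956 -0.05339499  0.009     ] [ 0.43868742 -0.05861375  0.009     ] [ 0.48075849 -0.05600437  0.009     ] 0.0843038260862719
t 2.65 tcp [ 0.4804 -0.0541  0.0673] yaw -175.15 z [-0.001  0.    -1.   ] q6 -1.922
world d [ 0.0006 -0.0004 -0.0633] tool d cm [-0.06 -0.05  6.33] turn about tool z -0.05
```

View pics/c2.png

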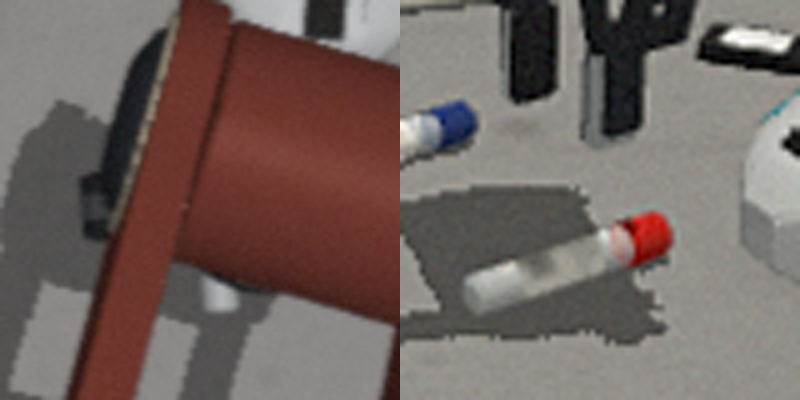

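The top crop is mostly hidden by the arm, and the side crop shows the tube in place below the open fingers. Both measurements agree to about 1.5 mm, so I descend and grip.

Emit:
{"op": "send_rows", "data": {"rows": [[4.5,[0,-0.05,2.5],0],[4.5,[0,-0.05,2],0],[4.5,[0,0,1.2],0],[4.5,[0,0,0.5],0],[3.5,[0,0,0],0],[2.6,[0,0,0],0]]}}

```text
t: 3.5
tool_pos: [0.4815, -0.0557, 0.0062]
tool_rot: [-0.134, 3.137, -0.001]
contact_force: [-1.0, -0.4, 0.2]
opening: 0.0257
grip_force: 0.0
```

Emit:
{"op": "send_rows", "data": {"rows": [[2.0,[0,0,0],0],[1.4,[0,0,0],0],[1.0,[0,0,0],0],[1.0,[0,0,0],0],[1.0,[0,0,0],0]], "newtons": 20}}

```text
t: 4.12
tool_pos: [0.4812, -0.0556, 0.0058]
tool_rot: [-0.133, 3.138, -0.0]
contact_force: [0.4, 0.3, 4.4]
opening: 0.0145
grip_force: 19.7
```

Opening 14.5 mm, less than the 16 mm body, with an upward force: the tips are gripping above the tube's axis. I open slightly, go lower and grip again.

Emit:
{"op": "send_rows", "data": {"rows": [[2.2,[0,0,0],0],[2.4,[0,0,0],0],[2.4,[0,0,0.3],0],[2.4,[0,0,0.2],0],[2.0,[0,0,0],0],[1.4,[0,0,0],0],[1.0,[0,0,0],0],[1.0,[0,0,0],0],[1.0,[0,0,0],0]], "newtons": 20}}

```text
t: 5.25
tool_pos: [0.4809, -0.0555, 0.0004]
tool_rot: [-0.133, 3.139, -0.0]
contact_force: [0.9, -1.0, 0.4]
opening: 0.0149
grip_force: 19.8
```

Run:
```python
from h import *
b=snap('side','s3');crop('s3','s3c',280,230,380,305,8)
```

```text
(no output)
```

View pics/s3c.png

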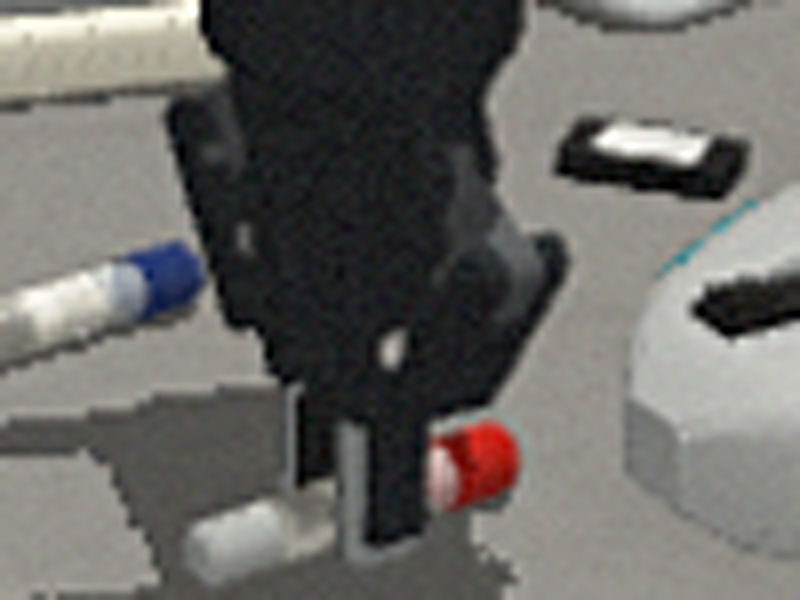

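The pads straddle the tube at mid-body, with no vertical load on the tool. I lift and carry it.

Emit:
{"op": "send_rows", "data": {"rows": [[0.8,[0,0,-0.8],0],[0.8,[0,0,-2],0],[0.8,[0,0,-3],0],[0.8,[0,0,-3],0],[0.8,[-0.6,1.5,-3],0],[0.8,[-1.4,3.5,0],0],[0.8,[-1.8,4.5,0],0],[0.8,[-1.8,4.5,0],0],[0.8,[-1.8,4.5,0],0],[0.8,[-1.8,4.5,0],0]], "newtons": 25}}

```text
t: 6.55
tool_pos: [0.553, 0.1831, 0.1187]
tool_rot: [-0.134, 3.139, -0.0]
contact_force: [0.6, -0.5, 0.4]
opening: 0.0142
grip_force: 25.1
```

Emit:
{"op": "send_rows", "data": {"rows": [[0.8,[-1.8,4.5,0],0],[0.8,[-1.4,3.5,0],0],[0.8,[-0.6,1.65,0],0],[0.8,[0,0,0],5],[0.8,[0,0,0],8],[0.8,[0,0,0],5],[0.8,[0,0,0],0],[0.8,[0,0,0],0]]}}

```text
t: 7.55
tool_pos: [0.5825, 0.2804, 0.1184]
tool_rot: [-0.358, -3.121, 0.0]
contact_force: [0.4, -0.2, -0.9]
opening: 0.0144
grip_force: 25.1
```

Run:
```python
from h import *
go([.5832,.2808,.0435],np.radians(-13.1));print(ctrl.get_obs()['opening'],ctrl.get_obs()['grip_force'])
snap('side','s4');snap('top','t4')
a=cv2.imread('pics/t4.png');b=cv2.imread('pics/s4.png')
o=np.hstack([cv2.resize(x,(400,400),interpolation=cv2.INTER_CUBIC) for x in (a[140:260,140:260],b[145:245,240:340])]);cv2.imwrite('pics/c4.png',o)
```

```text
t 7.55 tcp [0.5825 0.2804 0.1184] yaw 166.92 z [-0. -0. -1.] q6 -1.009
world d [ 0.0007  0.0004 -0.0749] tool d cm [-0.06  0.06  7.49] turn about tool z 0.02
0.014436516381153168 25.093907117843628
```

View pics/c4.png

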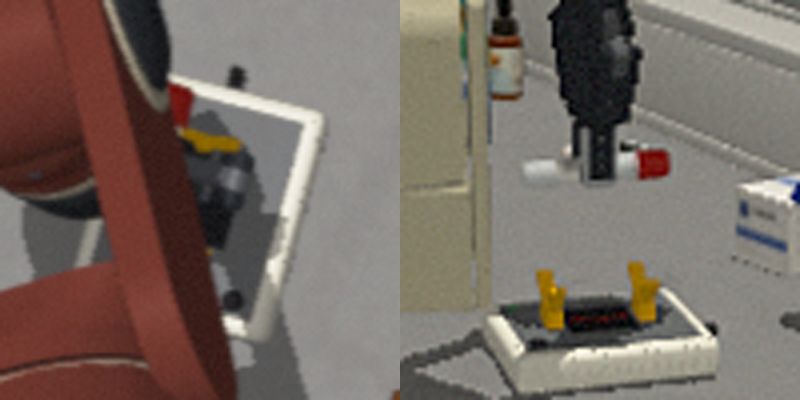

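The tube is held level above the rests. In the side view its ends are at (271.3,187.8) and (307,185.5), and the rest tip mids at (277.8,215.2) and (301.4,213.6). I cross-check with those pixels.

Run:
```python
from h import *
s=load('s4')
for n,a,b,z in(('tube',(271.25,187.75),(307,185.5),.127),('rest',(277.75,215.25),(301.4,213.6),.058)):
    A=w(s,*a,z);B=w(s,*b,z);d=B-A;print(n,A.round(4),B.round(4),((A+B)/2).round(4),np.linalg.norm(d),np.degrees(np.arctan2(d[1],d[0])))
```

```text
tube [0.5429 0.2936 0.127 ] [0.6303 0.27   0.127 ] [0.5866 0.2818 0.127 ] 0.09054191240394664 -15.10062947652558
rest [0.5533 0.2815 0.058 ] [0.6112 0.2645 0.058 ] [0.5822 0.273  0.058 ] 0.06034417026641235 -16.35387028690088
```

Emit:
{"op": "send_rows", "data": {"rows": [[0.8,[0,0,1.5],0],[0.8,[0,0,2],0],[0.8,[0,0,1.2],0],[0.8,[0,0,0.3],0],[0.8,[0,0,0],0]]}}

```text
t: 8.28
tool_pos: [0.5825, 0.2808, 0.068]
tool_rot: [-0.359, -3.121, 0.0]
contact_force: [1.3, 0.6, -0.0]
opening: 0.0143
grip_force: 25.1
```

Run:
```python
from h import *
snap('side','s5');crop('s5','s5c',260,180,324,228,12)
```

```text
(no output)
```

View pics/s5c.png

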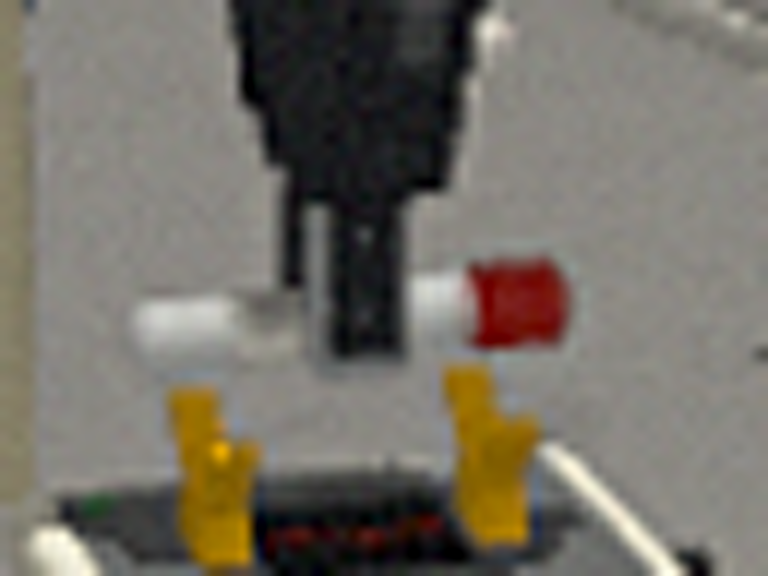

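The tube hangs centred along the rests, just above them. The rest tips are at (276,212.5)/(280,217.3) and (299,210.8)/(302.9,215.2). I settle the sideways offset using depth on the yellow pixels.

Run:
```python
from h import *
s=load('s5')
for p in((276,212.5),(280,217.3),(299,210.8),(302.9,215.2)): print(w(s,*p,.058).round(4))
for f,(u0,v0,u1,v1) in(('t0',(165,165,235,235)),('s0',(265,200,315,235))):
    im=load(f);h=cv2.cvtColor(im['frame'],cv2.COLOR_RGB2HSV);m=cv2.inRange(h,(15,150,80),(35,255,255))
    P=np.array([w(im,u,v) for v in range(v0,v1) for u in range(u0,u1) if m[v,u] and im['range_z'][v,u]>0])
    P=P[(P[:,2]>.038)&(P[:,2]<.063)]
    a=np.radians(-13.1);ex=np.array([np.cos(a),np.sin(a)]);ey=np.array([-ex[1],ex[0]])
    D=P[:,:2]-[.5832,.2808];x=D@ex;y=D@ey
    for g in(x<0,x>0): print(f,g.sum(),'x',np.percentile(x[g],[2,50,98]).round(4),'y',np.percentile(y[g],[1,50,99]).round(4),'z',np.percentile(P[g,2],[2,98]).round(3))
```

```text
[0.5595 0.3035 0.058 ]
[0.5508 0.2644 0.058 ]
[0.6172 0.2877 0.058 ]
[0.6081 0.2515 0.058 ]
t0 139 x [-0.0342 -0.0294 -0.0246] y [-0.0203  0.0042  0.0211] z [0.04 0.06]
t0 135 x [0.0257 0.0302 0.035 ] y [-0.0196  0.0048  0.0218] z [0.04 0.06]
s0 59 x [-0.0334 -0.0301 -0.0242] y [-0.0238 -0.0006  0.0187] z [0.039 0.059]
s0 56 x [0.0263 0.0302 0.0356] y [-0.0225 -0.0028  0.0214] z [0.039 0.058]
```

Depth puts the seat within about 1 mm of where the tool stands, so I lower it.

Emit:
{"op": "send_rows", "data": {"rows": [[0.8,[0,0,0.8],0],[0.8,[0,0,0.8],0],[0.8,[0,0,0.4],0],[0.8,[0,0,0.2],0],[0.8,[0,0,0.1],0],[0.8,[0,0,0],0]]}}

```text
t: 9.07
tool_pos: [0.5826, 0.2809, 0.0455]
tool_rot: [0.359, 3.121, 0.0]
contact_force: [0.1, -0.2, 0.2]
opening: 0.0144
grip_force: 25.1
```

Emit:
{"op": "send_rows", "data": {"rows": [[0.8,[0,0,0.1],0],[0.8,[0,0,0.1],0],[0.8,[0,0,0],0]]}}

```text
t: 9.45
tool_pos: [0.583, 0.2813, 0.044]
tool_rot: [0.359, 3.12, 0.002]
contact_force: [0.3, 1.3, 1.9]
opening: 0.0146
grip_force: 25.4
```

Contact at about 2 N. I release slowly, then retreat upward.

Emit:
{"op": "send_rows", "data": {"rows": [[0.8,[0,0.1,0.05],0],[1.7,[0,0,0],0],[2.2,[0,0,0],0],[3.0,[0,0,0],0],[3.6,[0,0,0],0],[3.6,[0,0,0],0]]}}

```text
t: 10.2
tool_pos: [0.5828, 0.2818, 0.0428]
tool_rot: [-0.359, -3.121, 0.0]
contact_force: [0.5, 0.3, -0.5]
opening: 0.0359
grip_force: 0.0
```

Run:
```python
from h import *
print(ctrl.get_obs()['opening'],ctrl.get_obs()['contact_force'],ctrl.get_obs()['tool_pos'])
snap('side','s6');crop('s6','s6c',260,180,324,228,10)
```

```text
0.03590356664858871 [ 0.53781759  0.27111156 -0.54029423] [0.5827656  0.28178683 0.04277465]
```

View pics/s6c.png

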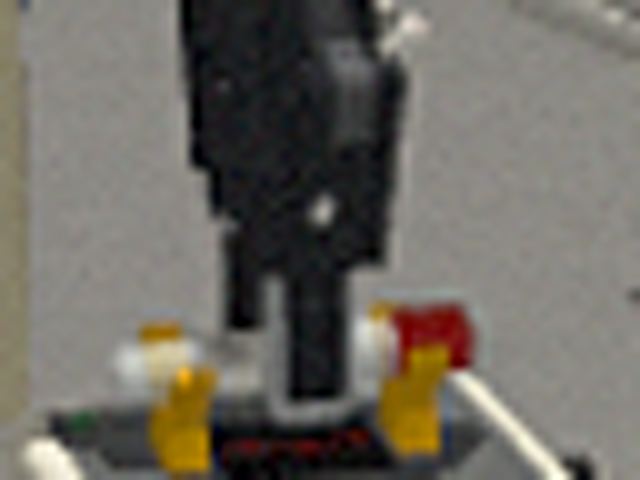

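The tube lies in both rests, bottom end at (275,216) and cap at (303,213), with the fingers open and no contact. I retreat upward.

Emit:
{"op": "send_rows", "data": {"rows": [[3.6,[0,0,-1],0],[3.6,[0,0,-2],0],[3.6,[0,0,-3],0],[3.6,[0,0,-4],0],[3.6,[0,0,-4],0],[3.6,[0,0,-2],0],[3.6,[-4,-4,0],0],[3.6,[0,0,0],0],[3.6,[0,0,0],0]]}}

```text
t: 11.38
tool_pos: [0.6122, 0.2337, 0.2023]
tool_rot: [-0.36, -3.12, -0.0]
contact_force: [0.0, -0.5, -0.2]
opening: 0.0361
grip_force: 0.0
```

Run:
```python
from h import *
s=snap('side','s7');crop('s7','s7c',225,180,353,276,6)
```

```text
(no output)
```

View pics/s7c.png

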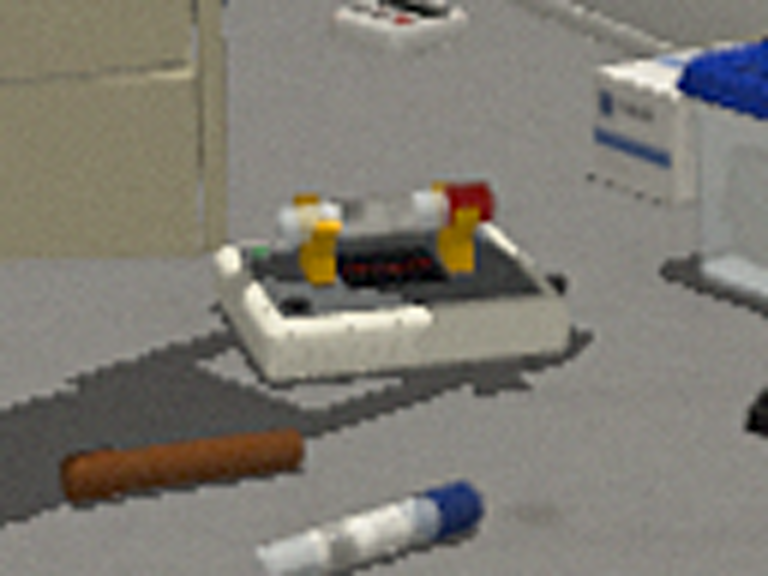

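The tube lies in both rests, ends at (272,217) and (307,214). The blue tube and the brown stick are undisturbed and the gripper is clear.

Run:
```python
from h import *
s=load('s7');A=w(s,271.7,217,.052);B=w(s,307.2,213.7,.052);print((A+B)/2,np.degrees(np.arctan2(*(B-A)[1::-1])))
print(ctrl.finish_job())
```

```text
[0.58735041 0.28269684 0.052     ] -12.410409873792325
the job is handed in; nothing more can be done
None
```

The red-capped tube was lowered while held, released in both V rests about 4–5 mm from the measured seat and within about 1° of its line, and the job is handed in (result not reported); the green and blue tubes were not touched.

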